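# Hold the guide collar on a slit lamp's shaft flat

### The arm

A 6-joint arm with a two-finger parallel gripper is mounted at the origin on the work surface. World frame = base frame: x ahead of the robot, y to its left, z up, the work surface at z = 0. Lengths are in m, angles in rad, forces in N, time in s.
With the tool pointing down it reaches from about 0.275 to 1 m from the base axis. Payload 8.4 kg.
Tool frame: the origin (TCP) lies at the very end of the fingers, on their centre line; the grasp point (between the pads) lies 19 mm behind it; y points along the fingers, x is the direction in which the jaws open and shut, and the axes are right-handed (so a half turn about y gives the same grasp; the last joint's range is limited). The gripper opens to 85 mm and grips with 20 to 120 N. Pads are 22 mm wide; open, the fingers measure 114 mm over their backs; the gripper's body (76 mm by 85 mm) begins 54 mm behind the grasp point. The pads swing forward as they close: fully open they stand 13 mm farther back than shut.
Start: joints at [-1.167, 0.353, 1.633, -0, 1.155, -0.002], TCP at [0.247, -0.574, 0.231] pointing down, gripper open.
Joint ranges: [-2.63, 2.63], [-0.92, 2.1], [0.06, 2.66], [-1.3, 4.44], [0, 2.69], [-3.02, 3.02]. Speed limits (rad/s): [2.22, 2.22, 2.79, 3.14, 3.14, 3.14].

### API

Orientations are given as a rotation vector (axis times angle).
In Python, from rig import bot gives the robot as it stands.
- The arm moves only by the shell command python3 -m jog 'ROWS' [FORCE]. ROWS is JSON, a list of rows, each a list of 5 numbers: the shift along the tool's x, y, z in m, then the turn about the tool's y in degrees, then the finger opening in m, from 0 to 0.0854. A call has 1 to 8 rows; each row shifts and turns the commanded pose from where the row before left it, along the tool's axes as they then stand; what a row does not reach is not made up. A row lasts 1/10 s, in which the tool goes at most 50 mm and 8.59 degrees, less where a joint would pass 70% of its speed; a pose out of reach is approached as far as the arm can. A call with a gripper value outside its range is refused whole. The fingers move at their own pace and stop on an object; FORCE is the grip in N (left out, the last holds). Time passes only in rows, so rows that do not move let the fingers close. It gives the time, the measured TCP pose, the force and the opening at its end, in the units of the state.
- bot.get_obs(): the state, without advancing time (a new reading comes with each control period).
- bot.capture(name): name is "side" or "top"; returns the picture (480x640x3 uint8, red, green, blue); there is no depth.
- bot.camera_info(name): a dict with "camera_matrix" (3x3 intrinsics, pixels), "dist" ([k1, k2, p1, p2, k3] as OpenCV has them; the pictures are not rectified), "R" (3x3) and "t" (3): a world point X has camera coordinates R X + t. Camera axes: x right, y down, z forward; pixel columns grow to the right and rows downward; lengths in m; the calibration is good to about 2 mm. A picture is of the moment at which its call begins. camera_info takes no time and is no camera call.
- bot.close_job(): hands the job in, once; it reports no verdict.
Trained networks look in the newest picture that a camera, given by its name, has taken for a name from the list of things; names that differ only in an ending like _2 or _b are one class to them, and where a whole thing is asked for, a point or a joint stands for the part that bears it (a point fixed in the world has none). Each returns a list of dicts, best first, with "conf" (0 to 1); they miss things now and then, are a little off and sometimes report something else, mostly with a low value. They report only what shows in the picture. A call takes as long as a camera call. They do not tell look-alikes from the thing itself.
- bot.find_in(camera, target): "bbox" ([left, top, right, bottom] in pixels, round what is visible of it).
- bot.silhouettes(camera, target): "region" (480x640 bool, what is visible of it) and "bbox" ([left, top, right, bottom] in pixels, round what is visible of it).
- bot.landmark_of(camera, target): "centre" ([column, row] in pixels: a listed point, or the origin of a listed thing).
The state is a dict: "time": time; "joint_positions": joint angles; "dq": joint speeds; "tau": joint torques, N m; "eef_pos": TCP position; "ee_rot": TCP orientation; "wrist_force": force on the tool from outside, world axes, zero at the start; "moment": the same for the moment, N m; "width": finger opening in m.
Only numpy, scipy, OpenCV 4.12 (cv2) and the standard library are available. Lean on these libraries where they do the work, as an engineer would, in place of code of your own. Each camera call takes 0.05 s, during which the arm holds its last target.

### The job

First pinch the top of the slit-lamp base's upright shaft and turn it until its set-screw flat faces straight away from the slotted guide. Then pick the black collar off the bench, lower it over the shaft so that its flat tongue slides edgewise into the guide's slot, and finish with it still in your grip: held up off the shoulder, level, the set screw half-way along the flat and the screw's tip pressed against the flat, so that a colleague can tighten it. Leave the eyepiece, the bottle and the screwdriver where they are.

Things in the scene. Friction and masses are not known exactly. Their poses are not given: they have to be found in the camera images.
- lamp_base: Fixed cream base of a slit lamp, arms removed, about 330 x 240 mm. Origin: on the bench, on the shaft's axis; z up; +x points from the shaft to the slotted guide. Cap casting: top z = 115 mm, x -93 to 93, y -70 to 60 mm. On it round the shaft a bearing housing (the shoulder), 60 mm in diameter, top z = 130 mm. Joystick at x -50, y -125 mm, top z = 153 mm, 26 mm thick.
- guide_mouth (a point): Middle of the slot's mouth, top of the anti-rotation guide: two bright posts 68 to 82 mm from the shaft's axis along the base's +x, 34 mm wide over both, top at z = 174 mm of the base (16 mm below the shaft's top). Slot 10 mm wide along the base's y (18 mm at the mouth, narrowing over the first 6 mm), open along x, 54 mm deep. Axes as the base's.
- shaft (a joint): Angle (rad) of the upright steel shaft about its vertical axis, counter-clockwise from above positive. 0: the flat faces straight away from the guide (base's -x). Starts at 0.5 to 1.5, turns stiffly (about 0.07 Nm), stays where it is left.
- flat_mid (a point): On the shaft's axis, half-way along the flat, z = 168 mm of the base; turns with the shaft; z up. Shaft 24 mm in diameter, standing 60 mm above the shoulder. The flat is cut along its upper 44 mm, on the side of this frame's -x and square to it, 8 mm from the axis (20 mm from flat to back, flat 18 mm wide): D-shaped from above.
- shaft_top (a point): Centre of the shaft's top end, 22 mm above flat_mid, z = 190 mm of the base; 2.5 mm chamfer. Axes as flat_mid.
- collar_mid (a point): Centre of the loose black guide collar, half-way up, on the bore's axis. It lies flat on the bench: this point starts 10 mm above it. Ring 46 mm outside, 27 mm bore, 20 mm tall, about 170 g, heavier on the tongue's side. z up, +x along its tongue, -x along its set screw.
- tongue_end (a point): Outer end of the collar's flat tongue, 92 mm from collar_mid along the collar's +x, at mid-height. Tongue 6 mm thick (y), 14 mm tall (z). Axes as collar_mid.
- screw_tip (a point): Flat 6 mm tip of the collar's set screw, inside the bore, 10 mm from collar_mid along the collar's -x; outside is its steel knurled head, 13 mm in diameter, ending 44 mm from collar_mid. The tip lets the collar pass the shaft only with the screw at the flat; it meets the flat when the collar's centre is 2 mm off the shaft's axis towards the guide.
- collar: The same collar: origin at the centre of its underside, 10 mm below collar_mid, same axes.
- eyepiece_mid (a point): Centre of a loose black eyepiece standing on the bench, 42 mm in diameter, 60 mm tall. Bystander.
- cleaner_mid (a point): Half-way up a loose white bottle standing on the bench, 52 mm in diameter, 150 mm tall. Bystander.
- driver_grip (a point): Grip of a loose screwdriver with a black handle lying on the bench, 170 mm long. Bystander.
Things that resemble listed ones, but are neither listed nor needed, are in the scene too. Leave any green or orange look-alike of the collar alone.

How it is judged:
By the outcome, as a careful person would: the job done as asked, in the order asked, and still so for the second after the job is handed in, while the arm keeps its last pose, push and grip.
It also fails if it takes over 61 s, if anything falls off the work surface, if the arm or the gripper's body presses on something with over 40 N, if the wrist force passes 120 N, or if a joint passes its speed limit or range.

## Working session

There is one attempt and no reset: what is moved stays moved. The work goes in short steps, Python scripts to look and compute and a shell command to move; the robot and the scene stay as the last step left them, time stands still between calls to the robot, and variables do not carry over. Pictures are saved under pics/ and viewed, and the job is handed in when it is done.

```bash
ls; mkdir -p pics; python3 - <<'E'
from rig import bot
import cv2,numpy as np
o=bot.get_obs(); print({k:np.round(v,3).tolist() for k,v in o.items()})
for c in("side","top"):
    i=bot.camera_info(c); print(c,{k:np.round(v,4).tolist() for k,v in i.items()})
    im=bot.capture(c); cv2.imwrite(f"pics/{c}0.png",im[:,:,::-1])
    for n in("lamp_base","guide_mouth","shaft_top","flat_mid","collar_mid","tongue_end","screw_tip","collar","eyepiece_mid","cleaner_mid","driver_grip"):
        print(c,n,[(np.round(d["centre"],1).tolist(),round(d["conf"],2)) for d in bot.landmark_of(c,n)][:4])
print(bot.get_obs()["time"])
E
```

```text
pics
{'time': 0.0, 'joint_positions': [-1.167, 0.354, 1.634, -0.0, 1.155, -0.002], 'dq': [-0.001, -0.002, -0.0, 0.001, -0.0, -0.0], 'tau': [-0.001, -60.524, -34.207, -0.0, 0.009, -0.0], 'eef_pos': [0.247, -0.574, 0.231], 'ee_rot': [-1.373, 0.906, -0.904], 'wrist_force': [-0.474, 0.106, -0.152], 'moment': [0.033, 0.037, 0.013], 'width': 0.086}
side {'camera_matrix': [[498.459, 0.0, 321.0548], [0.0, 498.459, 238.3878], [0.0, 0.0, 1.0]], 'dist': [-0.1287, 0.0, 0.0, 0.0, 0.0], 'R': [[-0.7977, -0.603, -0.0077], [-0.4135, 0.5562, -0.7209], [0.4389, -0.5719, -0.693]], 't': [0.4375, 0.3299, 1.0546]}
side lamp_base [([337.7, 253.3], 0.74)]
side guide_mouth [([313.7, 194.4], 0.56)]
side shaft_top [([333.7, 197.9], 0.68)]
side flat_mid [([335.5, 208.6], 0.45)]
side collar_mid [([246.4, 377.7], 0.91), ([289.8, 341.3], 0.83), ([207.7, 420.7], 0.67)]
side tongue_end [([321.0, 328.0], 0.96), ([172.5, 453.1], 0.95), ([231.8, 344.5], 0.79)]
side screw_tip [([249.1, 378.8], 0.95), ([283.5, 342.8], 0.81), ([215.6, 419.8], 0.57), ([379.8, 180.8], 0.18)]
side collar [([247.6, 381.3], 0.95), ([287.2, 345.
[... 394 characters left out ...]
021, 0.5754, 1.191]}
top lamp_base [([372.6, 240.1], 0.65)]
top guide_mouth [([382.4, 198.3], 0.59)]
top shaft_top [([380.4, 235.7], 0.67), ([384.1, 199.5], 0.44)]
top flat_mid [([380.7, 230.4], 0.53)]
top collar_mid [([154.1, 276.3], 0.88), ([201.3, 274.0], 0.56), ([255.5, 275.2], 0.51)]
top tongue_end [([218.5, 238.0], 0.74), ([279.8, 295.0], 0.56), ([119.8, 278.3], 0.55)]
top screw_tip [([160.4, 279.2], 0.75), ([202.0, 279.4], 0.72), ([251.7, 275.0], 0.67), ([374.4, 239.6], 0.26)]
top collar [([152.5, 277.2], 0.67), ([254.2, 276.1], 0.63), ([200.8, 275.4], 0.53)]
top eyepiece_mid [([222.5, 195.3], 0.76)]
top cleaner_mid [([522.1, 247.3], 0.87)]
top driver_grip [([509.3, 206.5], 0.71)]
1.2
```

View pics/side0.png

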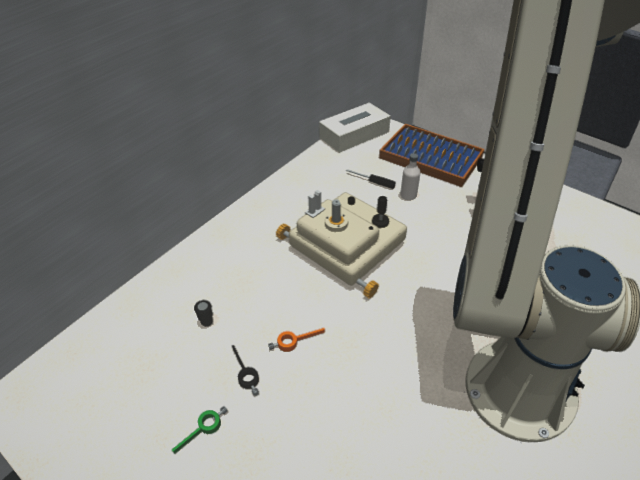

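View pics/top0.png

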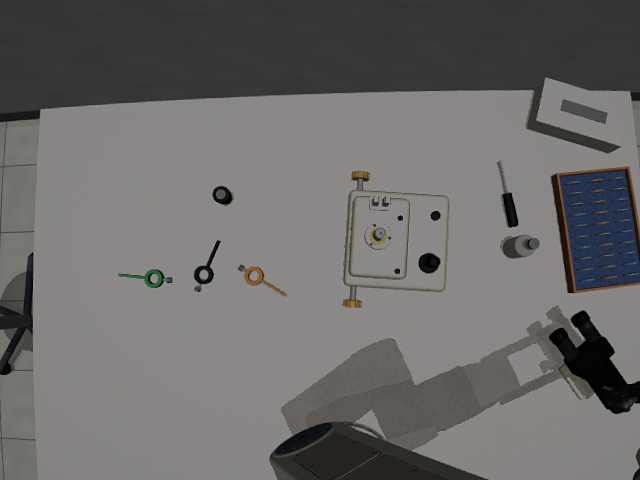

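```bash
cat > h.py <<'E'
import numpy as np,cv2
from rig import bot
CI={c:bot.camera_info(c) for c in("side","top")}
def proj(c,X):
    i=CI[c];R=np.array(i["R"]);t=np.array(i["t"])
    p,_=cv2.projectPoints(np.atleast_2d(np.array(X,float)),cv2.Rodrigues(R)[0],t,np.array(i["camera_matrix"]),np.array(i["dist"]));return p[:,0]
def ray(c,uv):
    i=CI[c];R=np.array(i["R"]);t=np.array(i["t"])
    n=cv2.undistortPoints(np.array([[uv]],float),np.array(i["camera_matrix"]),np.array(i["dist"]))[0,0]
    return -R.T@t, R.T@np.array([n[0],n[1],1])
def atz(c,uv,z):
    o,d=ray(c,uv);return o+d*(z-o[2])/d[2]
def tri(a,b):
    (o1,d1),(o2,d2)=ray("side",a),ray("top",b)
    s=np.linalg.lstsq(np.stack([d1,-d2],1),o2-o1,rcond=None)[0]
    p,q=o1+s[0]*d1,o2+s[1]*d2
    return (p+q)/2,np.linalg.norm(p-q)
def crop(im,x0,y0,x1,y1,s,fn):
    cv2.imwrite(fn,cv2.resize(im[y0:y1,x0:x1],None,fx=s,fy=s,interpolation=cv2.INTER_CUBIC))
E
python3 - <<'E'
from h import *
s=cv2.imread("pics/side0.png");t=cv2.imread("pics/top0.png")
a=cv2.resize(s[180:280,270:410],None,fx=5,fy=5,interpolation=cv2.INTER_CUBIC);cv2.imwrite("pics/sb.png",a)
crop(t,330,160,460,310,4,"pics/tb.png");crop(t,180,220,300,310,6,"pics/tc.png");crop(s,210,330,340,410,6,"pics/sc.png")
np.set_printoptions(precision=4,suppress=True)
for n,a,b in[("shaft_top",(333.7,197.9),(380.4,235.7)),("guide",(313.7,194.4),(382.4,198.3)),("flat",(335.5,208.6),(380.7,230.4)),("col",(246.4,377.7),(201.3,274)),("tong",(231.8,344.5),(218.5,238)),("eye",(203.4,310.4),(222.5,195.3)),("clean",(408.9,178.2),(522.1,247.3)),("drv",(378.9,177.9),(509.3,206.5))]:
    print(n,*tri(a,b))
E
```

```text
shaft_top [ 0.5663 -0.0863  0.2025] 0.011084024659236203
guide [ 0.6462 -0.0998  0.1668] 0.0002566135615008672
flat [ 0.5759 -0.0953  0.1579] 0.003932167062264995
col [0.4979 0.3378 0.0117] 0.0014553368806664868
tong [0.5855 0.2941 0.0099] 0.0026759614315204445
eye [0.6879 0.2775 0.0403] 0.0002551370075113659
clean [ 0.5409 -0.4369  0.063 ] 0.006773270930254847
drv [ 0.6428 -0.4274  0.0236] 6.817017363866452e-05
```

View pics/sb.png

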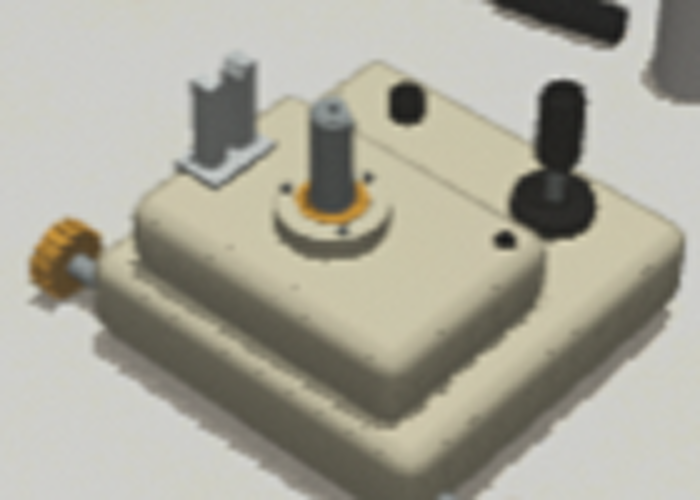

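View pics/tb.png

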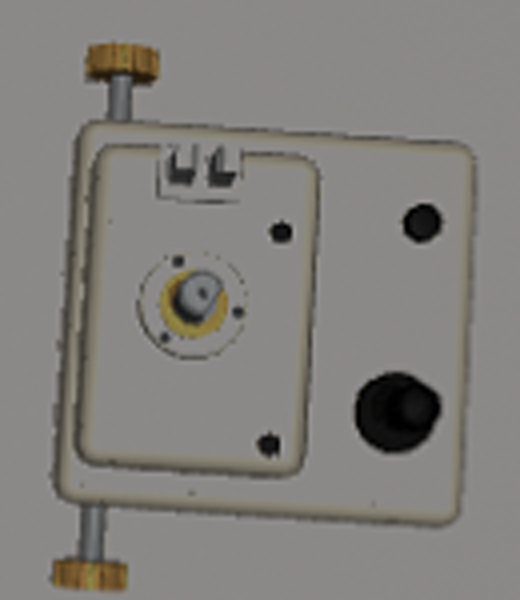

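View pics/tc.png

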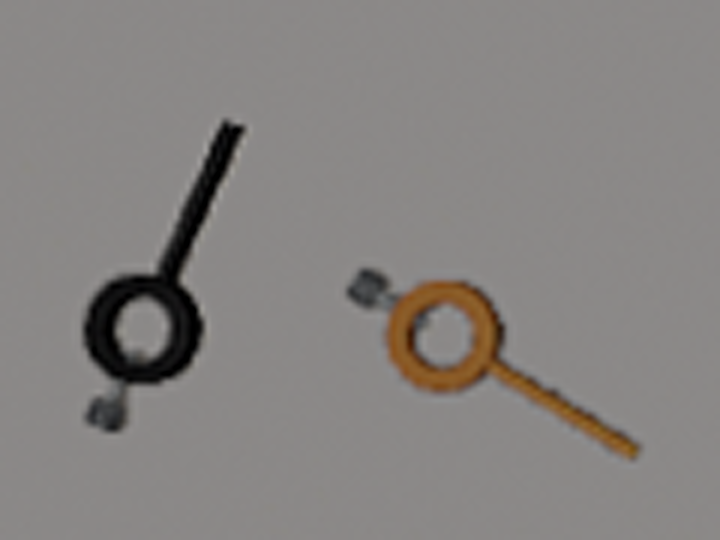

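View pics/sc.png

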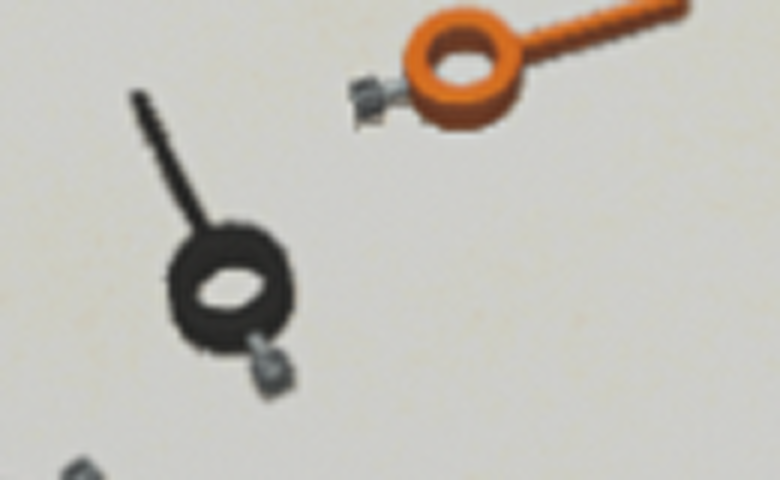

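```bash
python3 - <<'E'
from h import *
s=cv2.imread("pics/side0.png");t=cv2.imread("pics/top0.png")
def grid(im,x0,y0,x1,y1,k,fn,st=10):
    a=cv2.resize(im[y0:y1,x0:x1],None,fx=k,fy=k,interpolation=cv2.INTER_NEAREST)
    a=np.clip(a.astype(float)*1.3,0,255).astype(np.uint8)
    for x in range(x0,x1,st): cv2.line(a,((x-x0)*k+k//2,0),((x-x0)*k+k//2,6),(0,0,255),1);cv2.putText(a,str(x),((x-x0)*k,16),0,.35,(0,0,255),1)
    for y in range(y0,y1,st): cv2.line(a,(0,(y-y0)*k+k//2),(6,(y-y0)*k+k//2),(0,0,255),1);cv2.putText(a,str(y),(8,(y-y0)*k+k//2),0,.35,(0,0,255),1)
    cv2.imwrite(fn,a)
grid(s,300,185,370,240,11,"pics/sb2.png");grid(t,355,190,415,255,9,"pics/tb2.png")
E
```

```text
(no output)
```

View pics/sb2.png

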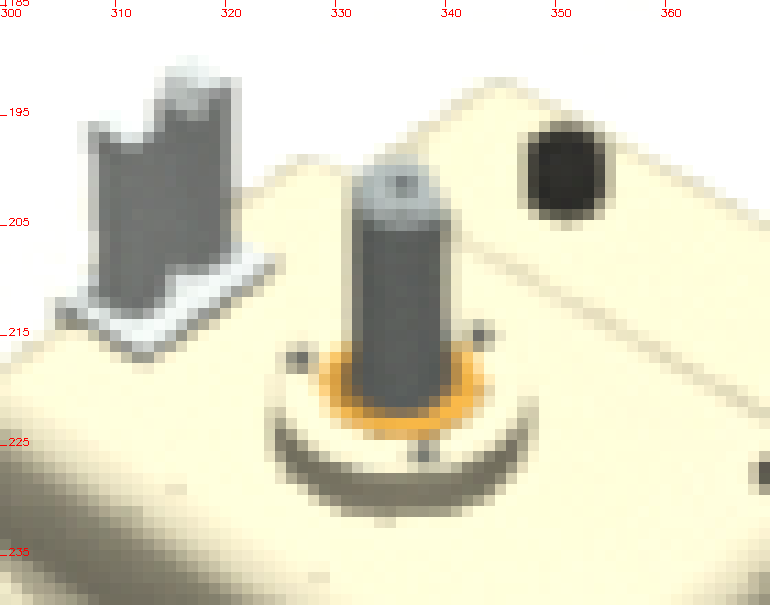

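View pics/tb2.png

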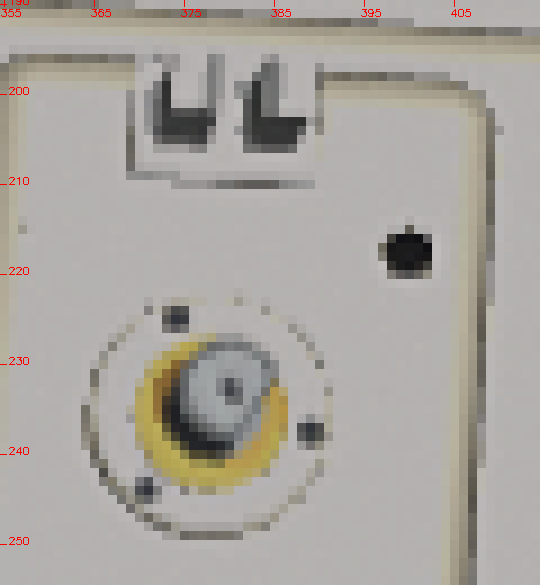

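```bash
python3 - <<'E'
from h import *
from scipy.optimize import least_squares
np.set_printoptions(precision=4,suppress=True)
print("shaft",tri((336,201.3),(380,233)), atz("side",(336,201.3),.19),atz("top",(380,233),.19))
print("shoulder top cam",atz("top",(377.2,236),.13))
# edges of cap in the top picture
t=cv2.imread("pics/top0.png",0)
# joystick top
print("joy", atz("top",(433.5,262),.153),atz("side",(382.4,198),.153))
# post outer x-face bottom edge etc: mouth points by net
print("guide",atz("top",(382.4,198.3),.174),atz("side",(313.7,194.4),.174))
# plate long edges yaw: left edge of cap and plate bottom edges
for a,b,z in[((347,292),(353,197),.08),((350,191.5),(447,196),.08),((346,287),(440,291),.08)]:
    A,B=atz("top",a,z),atz("top",b,z);print(B-A,np.degrees(np.arctan2(*(B-A)[1::-1])))
E
```

```text
shaft (array([ 0.5687, -0.09  ,  0.1886]), np.float64(0.00014832045050091374)) [ 0.5676 -0.0886  0.19  ] [ 0.5686 -0.0898  0.19  ]
shoulder top cam [ 0.5684 -0.0883  0.13  ]
joy [ 0.5059 -0.2069  0.153 ] [ 0.5048 -0.2079  0.153 ]
guide [ 0.6451 -0.0991  0.174 ] [ 0.6405 -0.0929  0.174 ]
[ 0.2204 -0.0207  0.    ] -5.362472601675487
[-0.0168 -0.2275  0.    ] -94.23355954801166
[-0.0159 -0.2164  0.    ] -94.19384067507521
```

```bash
cat >> h.py <<'E'
def base2w(P,x,y,yaw):
    P=np.atleast_2d(np.array(P,float));c,s=np.cos(yaw),np.sin(yaw)
    return np.stack([x+c*P[:,0]-s*P[:,1],y+s*P[:,0]+c*P[:,1],P[:,2]],1)
def overlay(im,c,x,y,yaw,th,x0,y0,x1,y1,k,fn):
    a=cv2.resize(im[y0:y1,x0:x1],None,fx=k,fy=k,interpolation=cv2.INTER_NEAREST)
    def pl(P,col):
        p=proj(c,base2w(P,x,y,yaw));q=((p-[x0,y0]+.5)*k).astype(int)
        cv2.polylines(a,[q.reshape(-1,1,2)],False,col,1,cv2.LINE_AA)
    A=np.linspace(0,2*np.pi,60)
    pl([(.03*np.cos(t),.03*np.sin(t),.13) for t in A],(0,0,255))
    for r,z in((.012,.1875),(.0095,.19)):
        pl([(-min(.008,-r*np.cos(t-th+np.pi)) if 0 else r*np.cos(t),r*np.sin(t),z) for t in A],(0,255,0))
    b=np.arccos(8/12);B=np.linspace(-b,b,2)+np.pi+th
    for z in(.19,.146): pl([(.012*np.cos(t),.012*np.sin(t),z) for t in B],(255,0,255))
    for s in(1,-1):
        for z in(.174,.12):
            w=.009 if z>.15 else .005
            pl([(.068,s*w,z),(.082,s*w,z),(.082,s*.017,z),(.068,s*.017,z),(.068,s*w,z)],(255,0,0))
    pl([(-.093,-.07,.115),(.093,-.07,.115),(.093,.06,.115),(-.093,.06,.115),(-.093,-.07,.115)],(0,0,255))
    pl([(-.05+.013*np.cos(t),-.125+.013*np.sin(t),.153) for t in A],(0,255,0))
    cv2.imwrite(fn,a)
E
python3 - <<'E'
from h import *
s=cv2.imread("pics/side0.png");t=cv2.imread("pics/top0.png")
P=(.5683,-.0893,np.radians(-5),1.1)
overlay(t,"top",*P,340,185,450,300,5,"pics/ot.png");overlay(s,"side",*P,285,185,400,270,6,"pics/os.png")
E
```

```text
(no output)
```

View pics/ot.png

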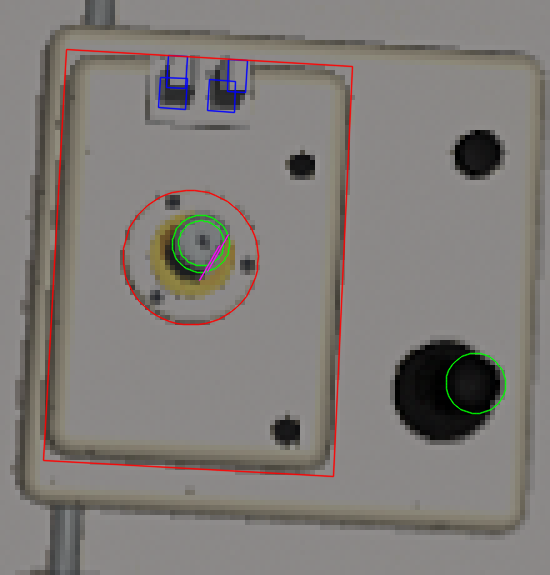

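View pics/os.png

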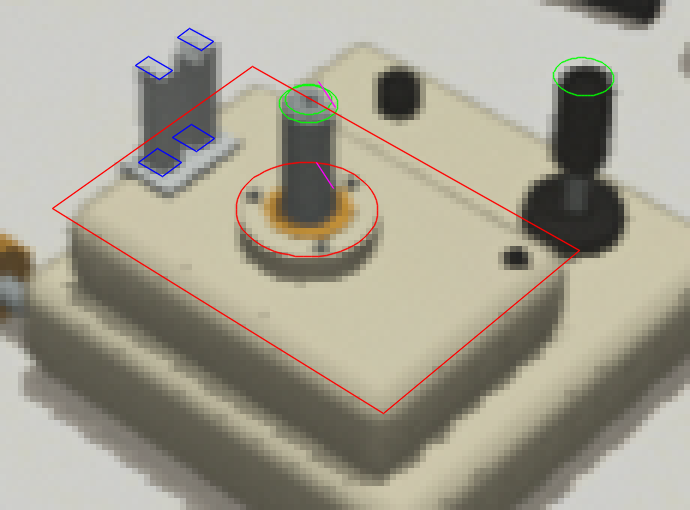

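```bash
python3 - <<'E'
from h import *
t=cv2.GaussianBlur(cv2.imread("pics/top0.png",0),(3,3),0).astype(float)
def edge(horiz,rng,guess,z,w=4):
    P=[]
    for u in rng:
        g=guess(u);k=np.arange(int(g)-w,int(g)+w+1)
        prof=np.array([t[v,u] if horiz else t[u,v] for v in k])
        d=np.abs(np.gradient(prof)); d=d*(d>0.5*d.max()); v=(d*k).sum()/d.sum()
        P.append(atz("top",(u,v) if horiz else (v,u),z))
    P=np.array(P);c=P.mean(0);
    for _ in range(3):
        _,_,V=np.linalg.svd(P[:,:2]-P[:,:2].mean(0));r=(P[:,:2]-P[:,:2].mean(0))@V[1];P=P[np.abs(r)<2*r.std()+1e-9]
    v=V[0];a=np.degrees(np.arctan2(v[1],v[0]));a=(a+45)%90-45
    print(round(a,2),len(P),round(r.std()*1e3,2),P.mean(0))
edge(True,range(368,440),lambda u:191+(u-350)*5/97.,.08)
edge(True,range(365,435),lambda u:287.5+(u-350)*4/90.,.08)
edge(False,range(205,280),lambda v:448-(v-200)*4/85.,.08)
edge(False,range(205,280),lambda v:407-(v-200)*4/85.,.1)
edge(False,range(205,280),lambda v:353-(v-200)*4/85.,.1)
edge(False,range(205,280),lambda v:348-(v-200)*4/85.,.1)
E
```

```text
-4.35 69 1.02 [ 0.67106753 -0.15940205  0.08      ]
-5.51 58 0.29 [ 0.45204848 -0.13574207  0.08      ]
-5.48 69 0.55 [ 0.55897792 -0.25354427  0.08      ]
-5.33 60 0.93 [ 0.56068516 -0.15879104  0.1       ]
-5.74 65 0.7 [ 0.56946392 -0.02870862  0.1       ]
-4.4 73 1.02 [ 0.56209822 -0.01996352  0.1       ]
```

```bash
cat >> h.py <<'E'
from scipy.spatial.transform import Rotation as Ro
def R0(): return Ro.from_rotvec(bot.get_obs()["ee_rot"]).as_matrix()
def need(target,yawx,R=None,p=None):
    """target TCP world, yawx = world yaw (deg) of tool x axis wanted (tool down). gives shift in tool axes (if before turning) and turn about y"""
    o=bot.get_obs();R=R0();p=np.array(o["eef_pos"])
    cur=np.degrees(np.arctan2(R[1,0],R[0,0]))
    d=(yawx-cur+180)%360-180
    return R.T@(np.array(target)-p),-d,cur   # tool y points down: +turn about y = clockwise from above
E
python3 - <<'E'
from h import *
np.set_printoptions(precision=4,suppress=True)
print(R0(), bot.get_obs()["joint_positions"])
t=cv2.imread("pics/top0.png")
# flat edge fit: top-face region
a=cv2.resize(t[222:250,364:396],None,fx=22,fy=22,interpolation=cv2.INTER_CUBIC)
a=np.clip(a.astype(float)*1.4,0,255).astype(np.uint8)
for th,col in((.9,(0,0,255)),(1.1,(0,255,0)),(1.3,(255,0,0))):
    b=np.arccos(8/12);B=np.linspace(-b,b,2)+np.pi+th
    q=proj("top",base2w([(.012*np.cos(x),.012*np.sin(x),.19) for x in B],.5683,-.0895,np.radians(-5.2)))
    q=((q-[364,222]+.5)*22).astype(int);cv2.line(a,q[0].tolist(),q[1].tolist(),col,1)
cv2.imwrite("pics/flat.png",a)
E
```

```text
[[ 0.3947 -0.      0.9188]
 [-0.9188  0.      0.3947]
 [-0.     -1.     -0.    ]] [-1.1674  0.353   1.6334 -0.      1.1552 -0.0024]
```

View pics/flat.png

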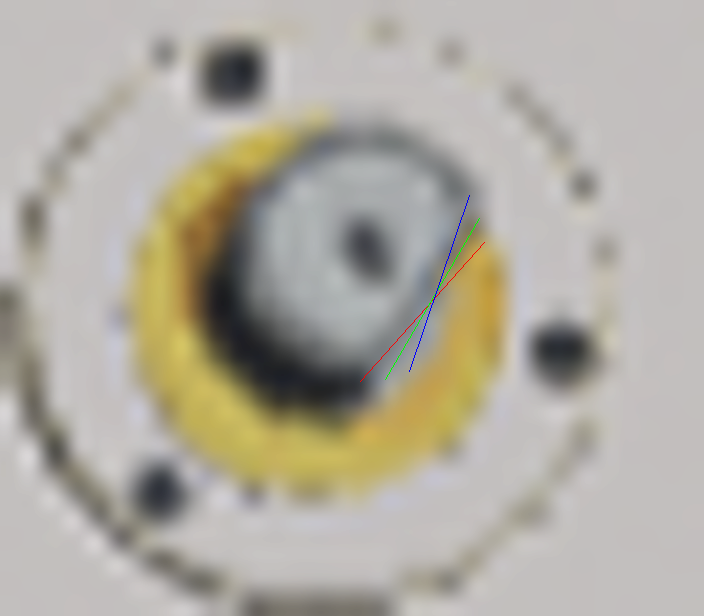

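```bash
python3 -m jog '[[-0.0266,0,0.0407,0,0.0854],[-0.0266,0,0.0407,0,0.0854],[-0.0266,0,0.0407,0,0.0854],[-0.0266,0,0.0407,0,0.0854],[-0.0266,0,0.0407,0,0.0854],[-0.0266,0,0.0407,0,0.0854]]'; python3 -m jog '[[-0.0266,0,0.0407,0,0.0854],[-0.0266,0,0.0407,0,0.0854],[-0.0266,0,0.0407,0,0.0854],[-0.0266,0,0.0407,0,0.0854],[-0.0266,0,0.0407,0,0.0854],[-0.0266,0,0.0407,0,0.0854],[0,0,0,-8.5,0.0854],[0,0,0,-8.5,0.0854]]'
python3 - <<'E'
from h import *
np.set_printoptions(precision=4,suppress=True)
print(need((.5695,-.0879,.231),54.8), bot.get_obs()["joint_positions"])
E
```

```text
time: 1.8
eef_pos: [0.4089, -0.3296, 0.2315]
ee_rot: [-1.374, 0.905, -0.906]
wrist_force: [0.9, -0.0, -1.3]
width: 0.0854
time: 2.6
eef_pos: [0.5702, -0.0865, 0.2311]
ee_rot: [-1.465, 0.671, -0.671]
wrist_force: [0.0, -0.1, -0.3]
width: 0.0851
(array([ 0.0006,  0.0001, -0.0015]), np.float64(-104.0549388051146), np.float64(-49.25493880511462)) [-0.1531  0.2787  1.7391  0.      1.124   0.7066]
```

```bash
python3 -m jog '[[0,0,0,-8,0.05],[0,0,0,-8,0.05],[0,0,0,-8,0.05],[0,0,0,-8,0.05],[0,0,0,-8,0.05],[0,0,0,-8,0.05],[0,0,0,-8,0.05]]'; python3 -m jog '[[0,0,0,-8,0.05],[0,0,0,-8,0.05],[0,0,0,-8,0.05],[0,0,0,-8,0.05],[0,0,0,-8,0.05],[0,0,0,-8,0.05],[0,0,0,0,0.05]]'
python3 - <<'E'
from h import *
np.set_printoptions(precision=4,suppress=True)
print(need((.5695,-.0879,.165),54.8), bot.get_obs()["joint_positions"])
for c in("side","top"):
    im=bot.capture(c)[:,:,::-1]; cv2.imwrite(f"pics/{c}1.png",im)
a=cv2.imread("pics/side1.png")[130:280,260:420];b=cv2.imread("pics/top1.png")[150:300,310:470]
cv2.imwrite("pics/c1.png",np.hstack([cv2.resize(a,(400,375)),cv2.resize(b,(400,375))]))
E
```

```text
time: 3.3
eef_pos: [0.5694, -0.0882, 0.2313]
ee_rot: [-1.569, -0.09, 0.09]
wrist_force: [-0.7, 1.0, -0.5]
width: 0.0501
time: 4.0
eef_pos: [0.5695, -0.0882, 0.2313]
ee_rot: [-1.441, -0.74, 0.74]
wrist_force: [0.5, -0.1, -0.0]
width: 0.0502
(array([0.0002, 0.0663, 0.0001]), np.float64(-0.4289540848863851), np.float64(54.37104591511362)) [-0.1562  0.2777  1.7399  0.      1.124  -1.1052]
```

View pics/c1.png

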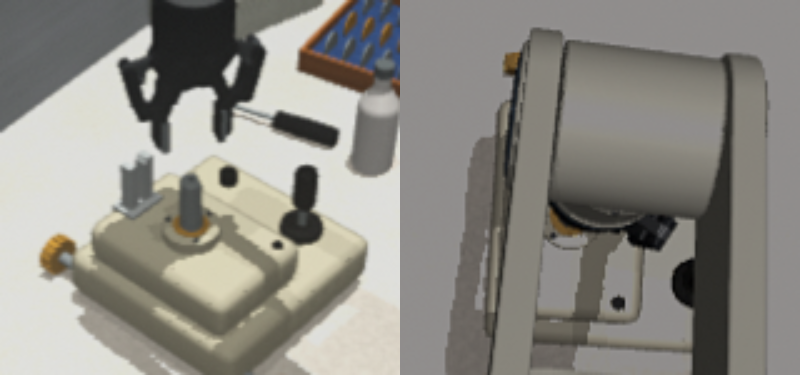

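```bash
python3 -m jog '[[0,0.022,0,0,0.05],[0,0.022,0,0,0.05],[0,0.022,0,0,0.05],[0,0,0,0,0.05]]'; python3 -m jog '[[0,0,0,0,0.015],[0,0,0,0,0.015],[0,0,0,0,0.015],[0,0,0,0,0.015],[0,0,0,0,0.015],[0,0,0,0,0.015]]' 40
python3 - <<'E'
from h import *
np.set_printoptions(precision=4,suppress=True)
print(need((.5695,-.0879,.165),54.8), bot.get_obs())
E
```

```text
time: 4.5
eef_pos: [0.5675, -0.0879, 0.1626]
ee_rot: [-1.439, -0.732, 0.739]
wrist_force: [0.3, -0.2, -0.0]
width: 0.0502
time: 5.1
eef_pos: [0.5707, -0.0878, 0.1668]
ee_rot: [-1.443, -0.741, 0.736]
wrist_force: [1.2, 3.8, 6.9]
width: 0.0187
(array([-0.0008,  0.0018,  0.0009]), np.float64(-0.5742361596678336), np.float64(54.22576384033216)) {'time': 5.1, 'joint_positions': array([-0.1557,  0.3484,  1.799 ,  0.001 ,  0.9913, -1.1027]), 'dq': array([ 0.0001,  0.0005, -0.0001, -0.001 , -0.0009, -0.0008]), 'tau': array([ -2.8181, -52.7277, -27.643 ,  -1.3869,   0.1957,  -0.0801]), 'eef_pos': array([ 0.5707, -0.0878,  0.1668]), 'ee_rot': array([-1.4428, -0.7406,  0.736 ]), 'wrist_force': array([1.2168, 3.8263, 6.8831]), 'moment': array([ 0.7623, -0.1961, -0.0717]), 'width': 0.018730618935785565}
```

```bash
python3 -m jog '[[0,0,0,0,0.01],[0,0,0,0,0.01],[0,0,0,0,0.01]]' 80; python3 -m jog '[[0,0,0,7.4,0.01],[0,0,0,7.4,0.01],[0,0,0,7.4,0.01],[0,0,0,7.4,0.01],[0,0,0,7.4,0.01],[0,0,0,7.4,0.01],[0,0,0,7.4,0.01],[0,0,0,7.4,0.01]]'; python3 -m jog '[[0,0,0,0,0.01],[0,0,0,0,0.01]]'
python3 - <<'E'
from h import *
np.set_printoptions(precision=4,suppress=True)
print(need((.5695,-.0879,.165),-5.2), bot.get_obs())
E
```

```text
time: 5.4
eef_pos: [0.5707, -0.0879, 0.1669]
ee_rot: [-1.443, -0.741, 0.736]
wrist_force: [1.8, 3.8, 7.6]
width: 0.0179
time: 6.2
eef_pos: [0.5699, -0.0901, 0.1669]
ee_rot: [-1.573, 0.07, -0.073]
wrist_force: [-2.7, -8.8, 10.5]
width: 0.0178
time: 6.4
eef_pos: [0.5699, -0.09, 0.1669]
ee_rot: [-1.573, 0.067, -0.069]
wrist_force: [-2.1, -7.3, 9.1]
width: 0.0179
(array([-0.0006,  0.0019,  0.0021]), np.float64(0.2473786249416321), np.float64(-4.952621375058372)) {'time': 6.4, 'joint_positions': array([-0.1576,  0.348 ,  1.7992, -0.0034,  0.9923, -0.0693]), 'dq': array([ 0.0022,  0.    , -0.0012, -0.0002, -0.0006, -0.008 ]), 'tau': array([  4.2705, -51.3885, -27.9758,   1.9509,  -0.515 ,   0.1016]), 'eef_pos': array([ 0.5699, -0.09  ,  0.1669]), 'ee_rot': array([-1.5728,  0.0666, -0.0693]), 'wrist_force': array([-2.0538, -7.317 ,  9.1385]), 'moment': array([-1.0957,  0.4485, -0.0515]), 'width': 0.017910268727969404}
```

```bash
python3 -m jog '[[0,0,0,0,0.05],[0,0,0,0,0.05],[0,0,0,0,0.05],[0,-0.03,0,0,0.05],[0,-0.03,0,0,0.05],[0,-0.03,0,0,0.06]]'
python3 - <<'E'
from h import *
np.set_printoptions(precision=4,suppress=True)
print(need((.498,.338,.1),63.5), bot.get_obs()["eef_pos"])
# refine collar from pictures: black masks
t=cv2.imread("pics/top0.png");s=cv2.imread("pics/side0.png")
for nm,im,(x0,y0,x1,y1) in(("top",t,(180,230,228,300)),("side",s,(222,335,268,405))):
    g=im[y0:y1,x0:x1].max(2);m=(g<75).astype(np.uint8)
    M=np.argwhere(m)[:,::-1]+[x0,y0]
    hull=(M.min(0),M.max(0));print(nm,hull)
    a=cv2.resize(im[y0:y1,x0:x1],None,fx=8,fy=8,interpolation=cv2.INTER_NEAREST)
    cv2.imwrite(f"pics/col_{nm}.png",np.clip(a*1.3,0,255))
E
```

```text
time: 7.0
eef_pos: [0.5691, -0.088, 0.256]
ee_rot: [-1.57, 0.068, -0.067]
wrist_force: [0.5, -0.4, 0.1]
width: 0.0603
(array([-0.1073,  0.1562,  0.4182]), np.float64(-68.43581464258978), np.float64(-4.935814642589794)) [ 0.5691 -0.088   0.256 ]
top (array([194, 240]), array([220, 291]))
side (array([232, 346]), array([258, 394]))[ WARN:0@0.718] global loadsave.cpp:1063 imwrite_ Unsupported depth image for selected encoder is fallbacked to CV_8U.
```

View pics/col_top.png

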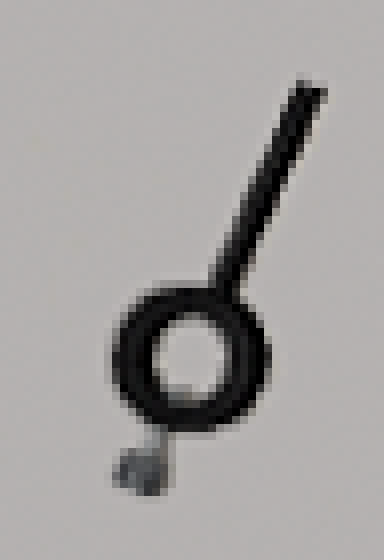

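View pics/col_side.png

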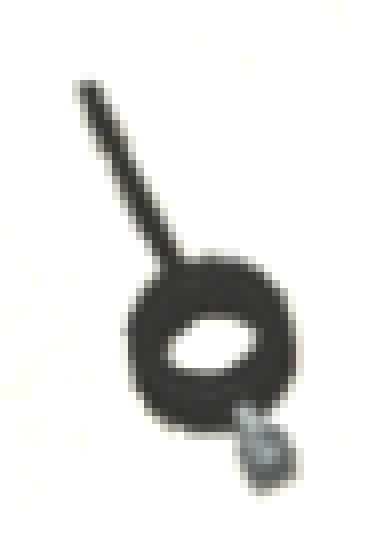

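```bash
python3 - <<'E'
from h import *
from scipy.optimize import least_squares
np.set_printoptions(precision=4,suppress=True)
A=np.linspace(0,2*np.pi,72)
cyl=np.array([(.023*np.cos(a),.023*np.sin(a),z) for a in A for z in(0,.02)])
ext={"top":(193.6,265.4,213.3,283.5),"side":(237.75,365.75,259,388.5)}
te={"top":(218.5,240.8),"side":(232.4,345.5)}
def res(p,cs=("top","side")):
    r=[]
    for c in cs:
        q=proj(c,base2w(cyl,*p));r+=list(np.r_[q.min(0),q.max(0)]-ext[c])
        r+=list(proj(c,base2w([(.092,0,.012)],*p))[0]-te[c])
    return r
for cs in(("top","side"),("top",),("side",)):
    f=least_squares(res,[.498,.338,-.46],args=(cs,),loss="soft_l1");print(cs,f.x,np.degrees(f.x[2]),np.array(f.fun))
E
```

```text
('top', 'side') [ 0.4962  0.333  -0.4274] -24.489391016921182 [-0.2994 -0.0102  0.4424  0.7325 -0.175  -0.2108 -0.6554 -0.3136  0.1495
  0.1002  0.1861 -0.1339]
('top',) [ 0.4968  0.3334 -0.4397] -25.194994977219753 [-0.4355 -0.2289  0.3103  0.5181  0.1037 -0.2427]
('side',) [ 0.4957  0.3328 -0.4176] -23.928402312670336 [-0.426  -0.2583  0.3806  0.1616  0.0416  0.0767]
```

```bash
python3 -m jog '[[-0.0121,0,0.0459,0,0.07],[-0.0121,0,0.0459,0,0.07],[-0.0121,0,0.0459,0,0.07],[-0.0121,0,0.0459,0,0.07],[-0.0121,0,0.0459,0,0.07],[-0.0121,0,0.0459,0,0.07],[-0.0121,0,0.0459,0,0.07],[-0.0121,0,0.0459,0,0.07]]'
python3 - <<'E'
from h import *
im=bot.capture("top")[:,:,::-1];cv2.imwrite("pics/top2.png",im)
P=(.5681,-.0889,np.radians(-5.2),0)
overlay(im,"top",*P,355,190,415,255,9,"pics/o2.png")
E
python3 -m jog '[[-0.0121,0,0.0459,-7.82,0.07],[0,0,0,-7.82,0.07],[0,0,0,-7.82,0.07],[0,0,0,-7.82,0.07],[0,0,0,-7.82,0.07],[0,0,0,-7.82,0.07],[0,0,0,-7.82,0.07],[0,0,0,-7.82,0.07]]'
python3 -m jog '[[0,0.03,0,-7.82,0.07],[0,0.03,0,0,0.07],[0,0.03,0,0,0.07],[0,0,0,0,0.07]]'
python3 - <<'E'
from h import *
np.set_printoptions(precision=4,suppress=True)
print(need((.4962,.333,.05),65.5),bot.get_obs()["joint_positions"])
im=bot.capture("side")[:,:,::-1];cv2.imwrite("pics/side2.png",im);crop(im,190,270,350,430,4,"pics/s2c.png")
E
```

```text
time: 7.8
eef_pos: [0.5039, 0.288, 0.2553]
ee_rot: [-1.57, 0.068, -0.068]
wrist_force: [0.7, -0.1, -0.0]
width: 0.0701
time: 8.65
eef_pos: [0.4964, 0.3327, 0.2551]
ee_rot: [-1.423, -0.788, 0.788]
wrist_force: [-0.5, -0.1, -0.2]
width: 0.0701
time: 9.05
eef_pos: [0.4941, 0.3312, 0.1614]
ee_rot: [-1.382, -0.882, 0.894]
wrist_force: [-0.1, -0.6, 0.5]
width: 0.0701
(array([ 0.0032,  0.1114, -0.0016]), np.float64(-0.0628208045034171), np.float64(65.4371791954966)) [ 0.588   0.3847  1.7574  0.      1.0068 -0.5541]
```

View pics/o2.png

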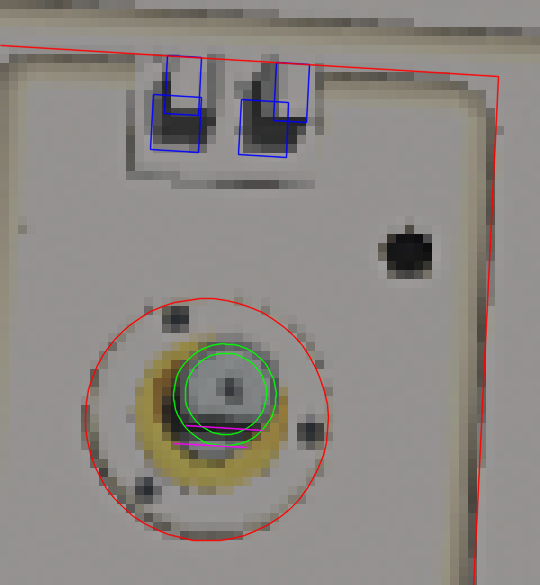

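View pics/s2c.png

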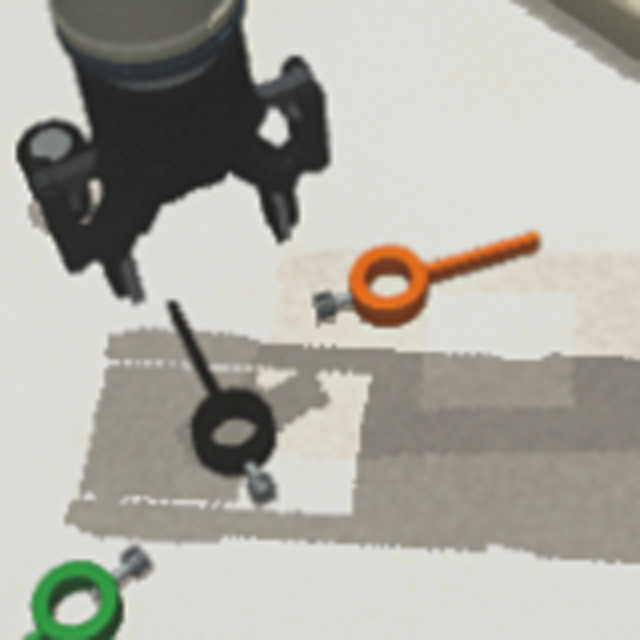

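```bash
python3 -m jog '[[0,0.03,0,0,0.058],[0,0.03,0,0,0.058],[0,0.03,0,0,0.058],[0,0,0,0,0.058],[0,0,0,0,0.058]]'
python3 - <<'E'
from h import *
np.set_printoptions(precision=4,suppress=True)
print(need((.4962,.333,.01),65.5))
im=bot.capture("side")[:,:,::-1];cv2.imwrite("pics/side3.png",im);crop(im,190,290,330,420,5,"pics/s3c.png")
E
```

```text
time: 9.6
eef_pos: [0.4974, 0.3333, 0.0768]
ee_rot: [-1.382, -0.889, 0.887]
wrist_force: [1.4, -0.6, 0.1]
width: 0.058
(array([-0.0008,  0.0668,  0.001 ]), np.float64(-0.06948124297690583), np.float64(65.4305187570231))
```

View pics/s3c.png

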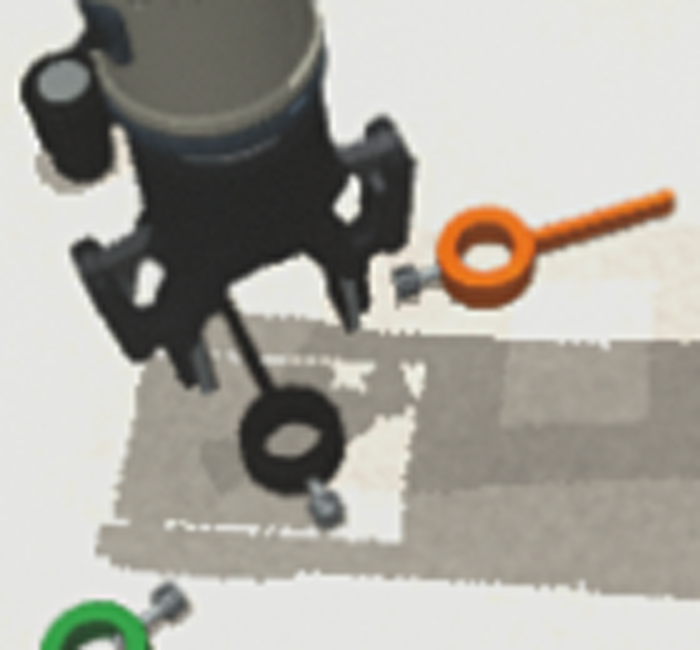

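```bash
python3 -m jog '[[0,0.03,0.001,0,0.058],[0,0.025,0,0,0.058],[0,0,0,0,0.058]]'; python3 -m jog '[[0,0.006,0,0,0.058],[0,0,0,0,0.058]]'
python3 - <<'E'
from h import *
np.set_printoptions(precision=4,suppress=True)
print(need((.4962,.333,.01),65.5))
im=bot.capture("side")[:,:,::-1];cv2.imwrite("pics/side4.png",im);crop(im,190,290,330,420,5,"pics/s4c.png")
E
```

```text
time: 9.95
eef_pos: [0.4952, 0.3329, 0.0199]
ee_rot: [-1.382, -0.886, 0.889]
wrist_force: [-0.4, -0.1, -0.2]
width: 0.058
time: 10.15
eef_pos: [0.4966, 0.3338, 0.0157]
ee_rot: [-1.382, -0.889, 0.886]
wrist_force: [-1.0, -0.4, -0.1]
width: 0.0576
(array([-0.0009,  0.0057,  0.    ]), np.float64(-0.07359410721920767), np.float64(65.42640589278078))
```

View pics/s4c.png

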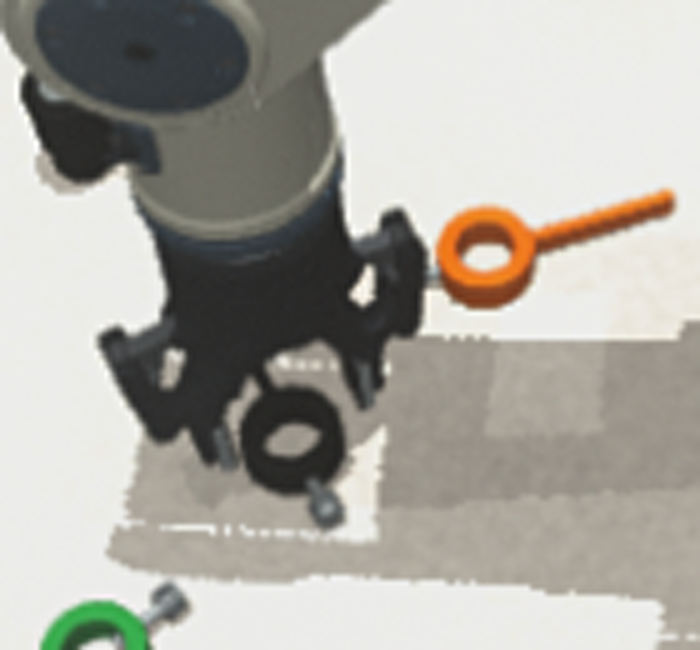

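```bash
python3 -m jog '[[0,0.006,0,0,0.058],[0,0.005,0,0,0.058],[0,0,0,0,0.058]]'; python3 -m jog '[[0,0.003,0,0,0.058],[0,0,0,0,0.058]]'; python3 -m jog '[[0,0.003,0,0,0.058],[0,0,0,0,0.058]]'
```

```text
time: 10.5
eef_pos: [0.4953, 0.333, 0.0028]
ee_rot: [-1.382, -0.887, 0.889]
wrist_force: [-0.0, -0.0, -0.4]
width: 0.0576
time: 10.7
eef_pos: [0.4955, 0.3331, -0.0001]
ee_rot: [-1.382, -0.887, 0.888]
wrist_force: [0.6, -0.5, -1.1]
width: 0.0577
time: 10.9
eef_pos: [0.4955, 0.3331, -0.0031]
ee_rot: [-1.382, -0.887, 0.888]
wrist_force: [0.5, -0.3, 0.4]
width: 0.0581
```

```bash
python3 -m jog '[[0,0,0,0,0.04],[0,0,0,0,0.04],[0,0,0,0,0.04],[0,0,0,0,0.04]]' 25; python3 -m jog '[[0,0,0,0,0.03],[0,0,0,0,0.03],[0,0,0,0,0.03]]' 80;  python3 -m jog '[[0,-0.01,0,0,0.03],[0,-0.03,0,0,0.03],[0,-0.03,0,0,0.03],[0,0,0,0,0.03],[0,0,0,0,0.03]]' 
python3 - <<'E'
from h import *
np.set_printoptions(precision=4,suppress=True)
o=bot.get_obs();print(o["wrist_force"],o["moment"],need((.4962,.333,.01),65.5))
im=bot.capture("side")[:,:,::-1];cv2.imwrite("pics/side5.png",im);crop(im,190,280,330,410,5,"pics/s5c.png")
E
```

```text
time: 11.3
eef_pos: [0.4962, 0.3337, -0.0022]
ee_rot: [-1.382, -0.889, 0.887]
wrist_force: [0.3, 1.6, 6.0]
width: 0.0456
time: 11.6
eef_pos: [0.4962, 0.3336, -0.0018]
ee_rot: [-1.382, -0.889, 0.887]
wrist_force: [-1.4, -0.8, 10.8]
width: 0.0437
time: 12.1
eef_pos: [0.4957, 0.3331, 0.0677]
ee_rot: [-1.382, -0.888, 0.887]
wrist_force: [-0.4, 0.2, -2.8]
width: 0.0436
[-0.4405  0.2494 -2.7624] [-0.0618  0.008   0.0059] (array([ 0.    ,  0.0577, -0.0005]), np.float64(-0.07061610872398205), np.float64(65.429383891276))
```

View pics/s5c.png

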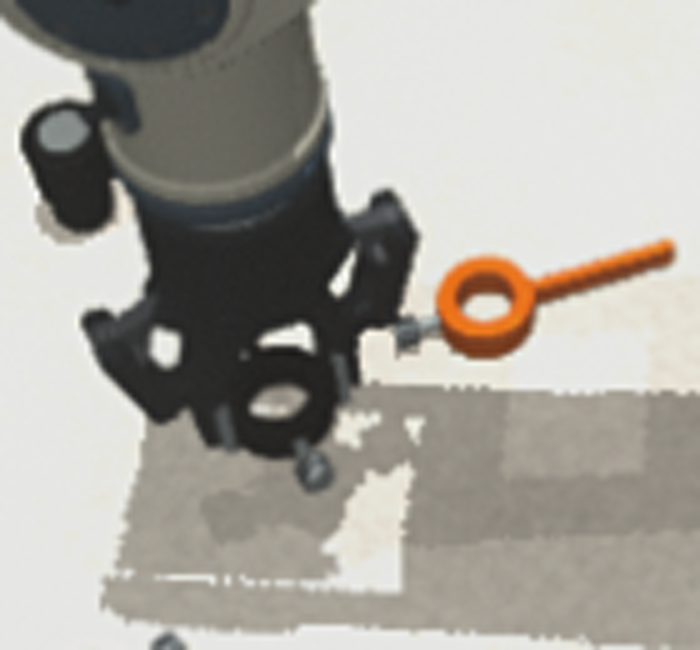

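```bash
python3 -m jog '[[0,-0.04,0,-6.4,0.03],[0,-0.04,0,-6.5,0.03],[0,-0.04,0,-6.5,0.03],[0,-0.038,0,0,0.03],[0,0,0,0,0.03]]'; python3 -m jog '[[-0.03,0,-0.008,0,0.03],[-0.042,0,-0.0112,0,0.03],[-0.046,0,-0.0123,0,0.03],[-0.046,0,-0.0123,0,0.03],[-0.046,0,-0.0123,0,0.03],[-0.046,0,-0.0123,0,0.03],[-0.046,0,-0.0123,0,0.03]]'
python3 - <<'E'
from h import *
np.set_printoptions(precision=4,suppress=True)
print(need((.5682,-.089,.225),84.8))
E
```

```text
time: 12.65
eef_pos: [0.4976, 0.3345, 0.2292]
ee_rot: [-1.251, -1.148, 1.137]
wrist_force: [0.6, 0.2, -2.2]
width: 0.044
time: 13.35
eef_pos: [0.5476, 0.0232, 0.2228]
ee_rot: [-1.248, -1.14, 1.144]
wrist_force: [-0.0, 0.5, -2.9]
width: 0.0436
(array([-0.1099, -0.0022, -0.0306]), np.float64(0.02123028256460202), np.float64(84.8212302825646))
```

```bash
python3 -m jog '[[-0.042,0,-0.0112,0,0.03],[-0.04,0,-0.011,0,0.03],[-0.024,0,-0.008,0,0.03],[0,0,0,0,0.03],[0,0,0,0,0.03],[0,0,0,0,0.03]]'
python3 - <<'E'
from h import *
np.set_printoptions(precision=4,suppress=True)
print(need((.5682,-.089,.225),84.8),bot.get_obs()["eef_pos"])
for c in("side","top"):
    im=bot.capture(c)[:,:,::-1];cv2.imwrite(f"pics/{c}6.png",im)
im=cv2.imread("pics/side6.png");crop(im,280,130,400,230,6,"pics/s6c.png");im=cv2.imread("pics/top6.png");crop(im,330,160,430,260,5,"pics/t6c.png")
E
```

```text
time: 13.95
eef_pos: [0.5685, -0.0822, 0.2239]
ee_rot: [-1.248, -1.141, 1.144]
wrist_force: [0.9, -0.1, -1.7]
width: 0.0438
(array([-0.0068, -0.0011, -0.0003]), np.float64(0.04979543583345958), np.float64(84.84979543583347)) [ 0.5685 -0.0822  0.2239]
```

View pics/s6c.png

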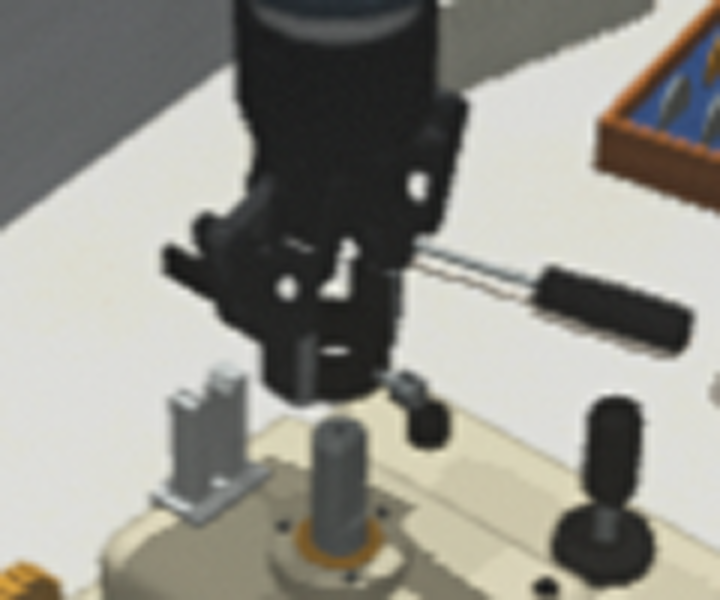

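View pics/t6c.png

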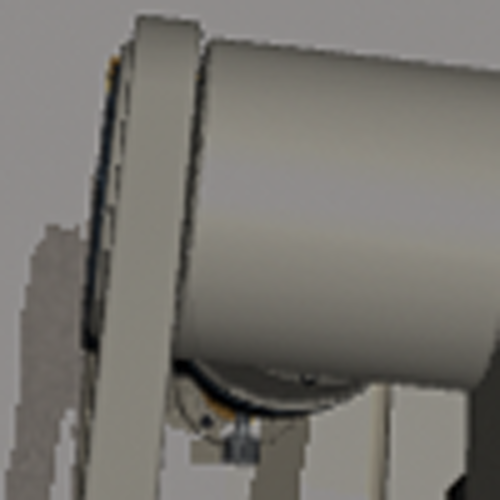

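```bash
cat >> h.py <<'E'
def collar_overlay(im,c,mid,yaw,pitch,x0,y0,x1,y1,k,fn):
    a=cv2.resize(im[y0:y1,x0:x1],None,fx=k,fy=k,interpolation=cv2.INTER_CUBIC)
    R=(Ro.from_euler('z',yaw)*Ro.from_euler('y',pitch)).as_matrix()
    def pl(P,col):
        q=((proj(c,np.array(P)@R.T+mid)-[x0,y0]+.5)*k).astype(int);cv2.polylines(a,[q.reshape(-1,1,2)],False,col,1,cv2.LINE_AA)
    A=np.linspace(0,2*np.pi,60)
    for z in(.01,-.01):
        for r in (.023,.0135): pl([(r*np.cos(t),r*np.sin(t),z) for t in A],(0,0,255))
    pl([(.023,0,.007),(.092,0,.007),(.092,0,-.007),(.023,0,-.007)],(0,255,0))
    pl([(-.023,0,0),(-.031,0,0)],(255,0,0))
    for x in(-.044,-.033): pl([(x,.0065*np.cos(t),.0065*np.sin(t)) for t in A],(255,0,0))
    cv2.imwrite(fn,a)
E
python3 - <<'E'
from h import *
s=cv2.imread("pics/side6.png");t=cv2.imread("pics/top6.png")
m=np.array([.5685,-.0822,.2357])
collar_overlay(s,"side",m,np.radians(-5.15),0,290,150,370,225,9,"pics/os6.png")
collar_overlay(t,"top",m,np.radians(-5.15),0,350,190,410,265,8,"pics/ot6.png")
E
```

```text
(no output)
```

View pics/os6.png

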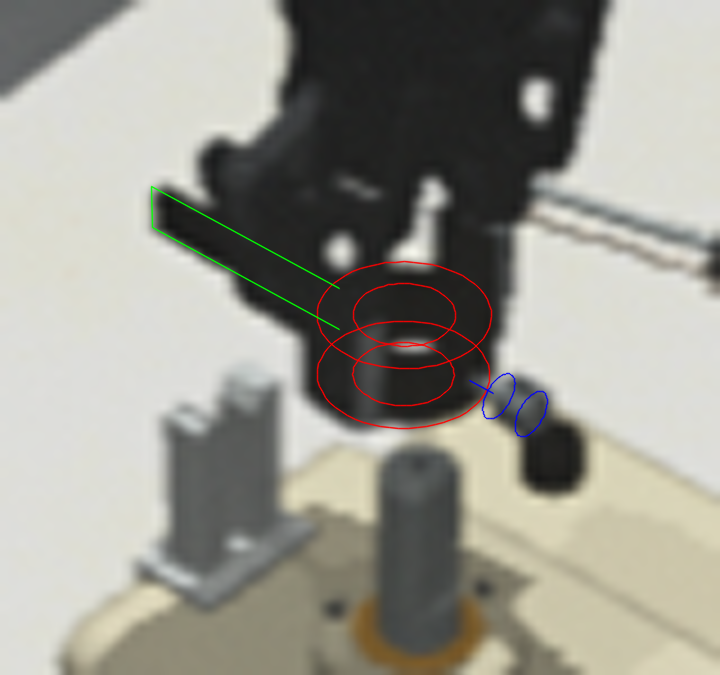

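View pics/ot6.png

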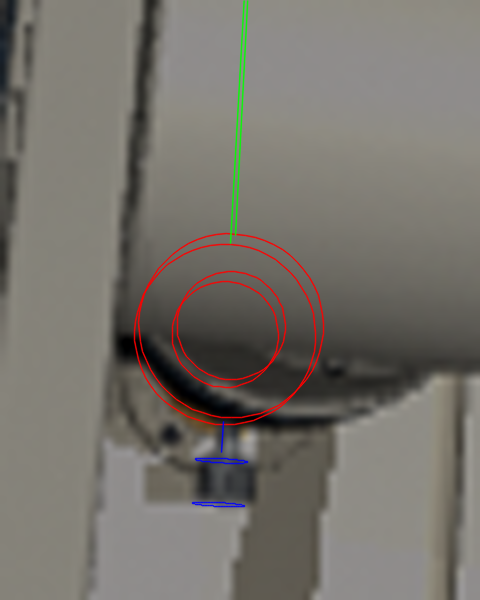

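```bash
python3 -m jog '[[-0.0064,0.005,0,0,0.03],[0,0.02,0,0,0.03],[0,0,0,0,0.03],[0,0,0,0,0.03]]'
python3 - <<'E'
from h import *
np.set_printoptions(precision=4,suppress=True)
print(need((.5682,-.0886,.1562),84.8),bot.get_obs()["eef_pos"])
for c in("side",):
    im=bot.capture(c)[:,:,::-1];cv2.imwrite(f"pics/{c}7.png",im);crop(im,290,150,370,225,9,"pics/s7c.png")
E
```

```text
time: 14.45
eef_pos: [0.5685, -0.0893, 0.2001]
ee_rot: [-1.249, -1.142, 1.143]
wrist_force: [-0.3, -0.6, -2.4]
width: 0.0437
(array([0.0007, 0.0439, 0.0003]), np.float64(0.05523051665485923), np.float64(84.85523051665486)) [ 0.5685 -0.0893  0.2001]
```

View pics/s7c.png

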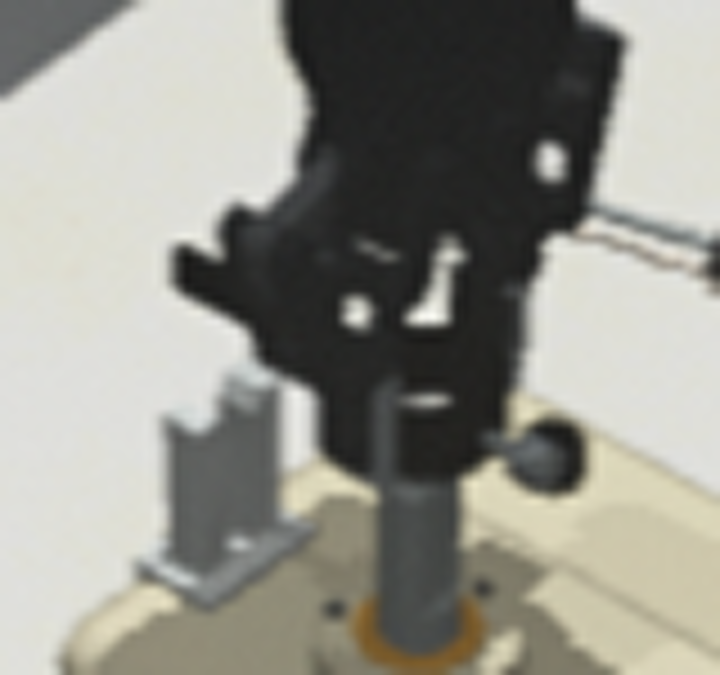

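```bash
python3 -m jog '[[0.0007,0.006,0,0,0.03],[0,0.006,0,0,0.03],[0,0,0,0,0.03]]';python3 -m jog '[[0,0.003,0,0,0.03],[0,0,0,0,0.03]]';python3 -m jog '[[0,0.003,0,0,0.03],[0,0,0,0,0.03]]'
```

```text
time: 14.8
eef_pos: [0.5683, -0.0887, 0.1875]
ee_rot: [-1.249, -1.142, 1.143]
wrist_force: [-0.4, -0.2, -1.3]
width: 0.0438
time: 15.0
eef_pos: [0.5687, -0.0888, 0.185]
ee_rot: [-1.25, -1.142, 1.143]
wrist_force: [-0.1, -0.2, -1.5]
width: 0.0439
time: 15.2
eef_pos: [0.5687, -0.0888, 0.182]
ee_rot: [-1.25, -1.142, 1.143]
wrist_force: [-0.4, 0.3, -2.7]
width: 0.0436
```

```bash
python3 -m jog '[[0,0.003,0,0,0.03],[0,0,0,0,0.03]]';python3 -m jog '[[0,0.003,0,0,0.03],[0,0,0,0,0.03]]';python3 -m jog '[[0,0.003,0,0,0.03],[0,0,0,0,0.03]]'
```

```text
time: 15.4
eef_pos: [0.5687, -0.0888, 0.1789]
ee_rot: [-1.25, -1.142, 1.143]
wrist_force: [0.3, 0.2, -1.6]
width: 0.0437
time: 15.6
eef_pos: [0.5686, -0.0888, 0.1759]
ee_rot: [-1.25, -1.142, 1.143]
wrist_force: [-0.2, -0.6, -2.3]
width: 0.0434
time: 15.8
eef_pos: [0.5687, -0.0888, 0.1729]
ee_rot: [-1.25, -1.142, 1.143]
wrist_force: [0.4, -0.4, -1.6]
width: 0.0437
```

```bash
python3 -m jog '[[0,0.003,0,0,0.03],[0,0,0,0,0.03]]';python3 -m jog '[[0,0.003,0,0,0.03],[0,0,0,0,0.03]]'
python3 - <<'E'
from h import *
np.set_printoptions(precision=4,suppress=True)
im=bot.capture("side")[:,:,::-1];cv2.imwrite("pics/side8.png",im);crop(im,290,150,370,225,9,"pics/s8c.png")
E
```

```text
time: 16.0
eef_pos: [0.5687, -0.0888, 0.1699]
ee_rot: [-1.25, -1.142, 1.143]
wrist_force: [-0.0, 0.2, -0.1]
width: 0.0438
time: 16.2
eef_pos: [0.5686, -0.0888, 0.1669]
ee_rot: [-1.25, -1.142, 1.143]
wrist_force: [0.5, -0.3, -1.7]
width: 0.0434
```

View pics/s8c.png

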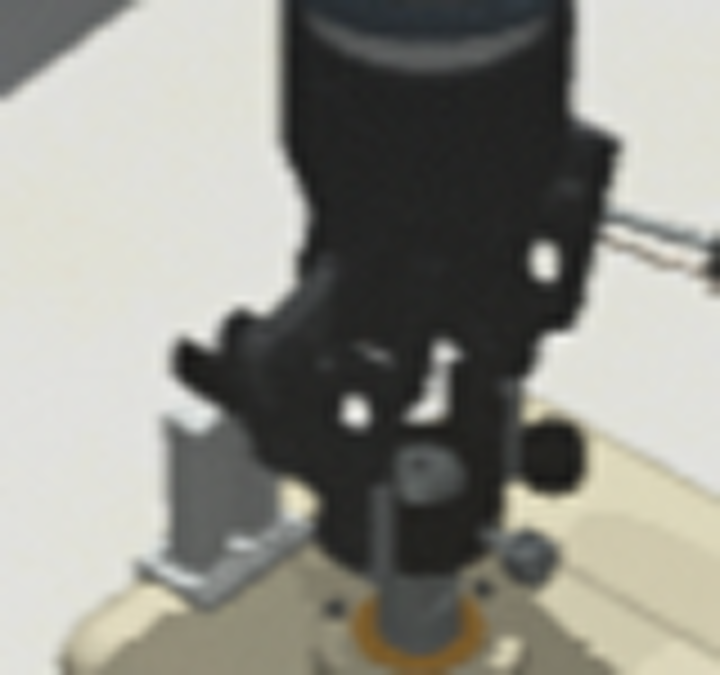

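```bash
python3 -m jog '[[0,0.003,0,0,0.03],[0,0,0,0,0.03]]';python3 -m jog '[[0,0.004,0,0,0.03],[0,0,0,0,0.03]]';python3 -m jog '[[0,0.0037,0,0,0.03],[0,0,0,0,0.03],[0,0,0,0,0.03]]'
python3 - <<'E'
from h import *
np.set_printoptions(precision=4,suppress=True)
o=bot.get_obs();print(o["wrist_force"],o["moment"])
im=bot.capture("side")[:,:,::-1];cv2.imwrite("pics/side9.png",im);
m=np.array(o["eef_pos"])+[0,0,.0118]
collar_overlay(im,"side",m,np.radians(-5.15),0,290,150,370,225,9,"pics/s9c.png")
crop(im,290,150,370,225,9,"pics/s9p.png")
E
```

```text
time: 16.45
eef_pos: [0.5687, -0.0888, 0.1639]
ee_rot: [-1.25, -1.142, 1.143]
wrist_force: [-0.2, -0.7, -1.8]
width: 0.0438
time: 16.65
eef_pos: [0.5685, -0.0888, 0.1597]
ee_rot: [-1.25, -1.142, 1.143]
wrist_force: [-0.8, -0.1, -2.4]
width: 0.0433
time: 16.95
eef_pos: [0.5688, -0.0888, 0.1564]
ee_rot: [-1.25, -1.142, 1.143]
wrist_force: [-0.1, -0.2, -2.2]
width: 0.0437
[-0.125  -0.1957 -2.1573] [0.0129 0.0118 0.0403]
```

View pics/s9c.png

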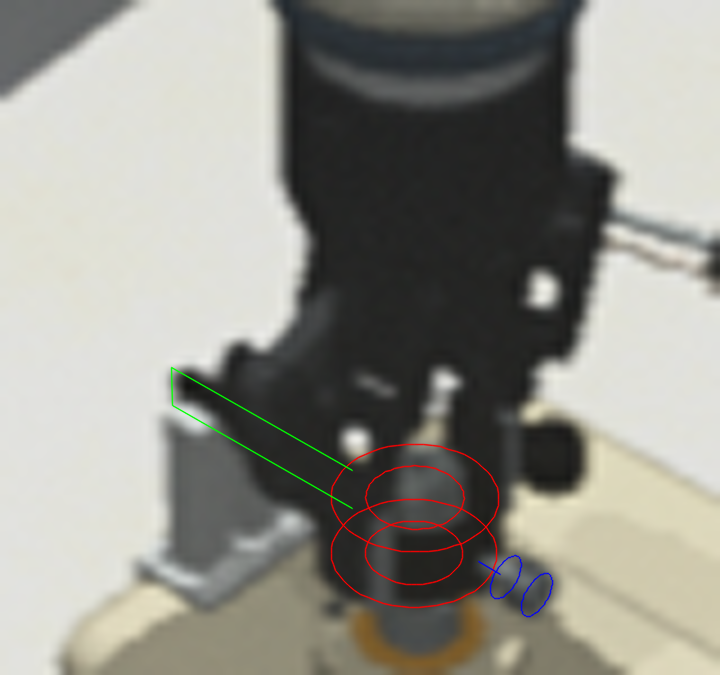

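View pics/s9p.png

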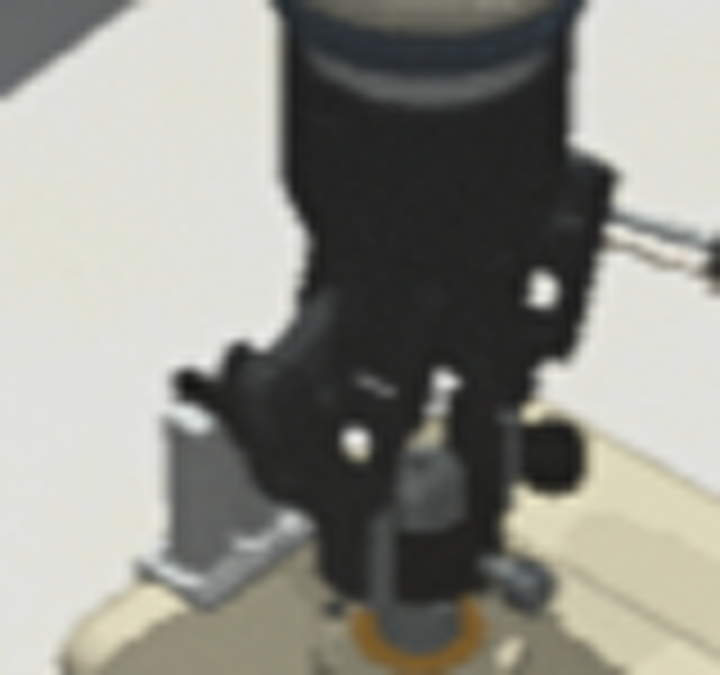

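```bash
python3 -m jog '[[0,0,-0.001,0,0.03],[0,0,0,0,0.03]]';python3 -m jog '[[0,0,-0.001,0,0.03],[0,0,0,0,0.03]]';python3 -m jog '[[0,0,-0.001,0,0.03],[0,0,0,0,0.03]]'
```

```text
time: 17.2
eef_pos: [0.5701, -0.0889, 0.1567]
ee_rot: [-1.251, -1.143, 1.142]
wrist_force: [-0.8, 1.0, -1.5]
width: 0.0435
time: 17.4
eef_pos: [0.571, -0.089, 0.1566]
ee_rot: [-1.251, -1.143, 1.142]
wrist_force: [-0.3, -0.6, -2.8]
width: 0.0435
time: 17.6
eef_pos: [0.5711, -0.089, 0.1564]
ee_rot: [-1.249, -1.141, 1.143]
wrist_force: [-3.3, 0.9, -0.1]
width: 0.0436
```

```bash
python3 -m jog '[[0,0,-0.001,0,0.03],[0,0,0,0,0.03]]';python3 -m jog '[[0,0,-0.001,0,0.03],[0,0,0,0,0.03],[0,0,0,0,0.03]]'
python3 - <<'E'
from h import *
np.set_printoptions(precision=4,suppress=True)
for i in range(2):
  for c in("side","top"):
    im=bot.capture(c)[:,:,::-1];cv2.imwrite(f"pics/{c}10.png",im)
  o=bot.get_obs();print(o["wrist_force"],o["moment"],o["eef_pos"],o["width"],R0()[2])
m=np.array(o["eef_pos"])+[0,0,.0118]
s=cv2.imread("pics/side10.png");t=cv2.imread("pics/top10.png")
collar_overlay(s,"side",m,np.radians(-5.15),0,300,175,360,225,12,"pics/s10c.png")
crop(s,300,175,360,225,12,"pics/s10p.png")
crop(t,340,220,420,280,8,"pics/t10c.png")
E
```

```text
time: 17.8
eef_pos: [0.5712, -0.089, 0.1562]
ee_rot: [-1.248, -1.14, 1.144]
wrist_force: [-6.9, 1.2, 1.1]
width: 0.0439
time: 18.1
eef_pos: [0.5712, -0.0889, 0.156]
ee_rot: [-1.246, -1.139, 1.145]
wrist_force: [-9.9, 1.0, 3.0]
width: 0.0437
[-10.252    1.4613   3.2708] [ 0.2232  1.7006 -0.0218] [ 0.5712 -0.0889  0.156 ] 0.04400094655417 [ 0.0002 -1.      0.0055]
[-10.5438   0.8131   3.0247] [ 0.213   1.7078 -0.0101] [ 0.5712 -0.0889  0.156 ] 0.04362047473456726 [ 0.0002 -1.      0.0054]
```

View pics/s10c.png

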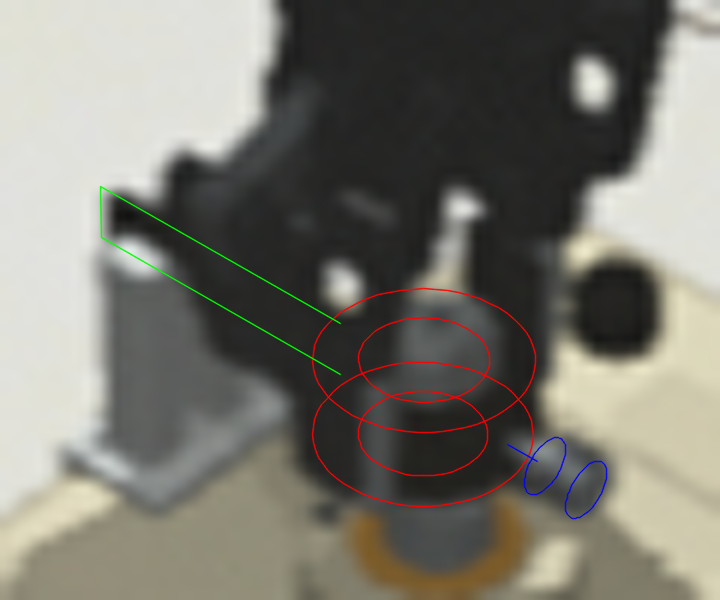

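View pics/s10p.png

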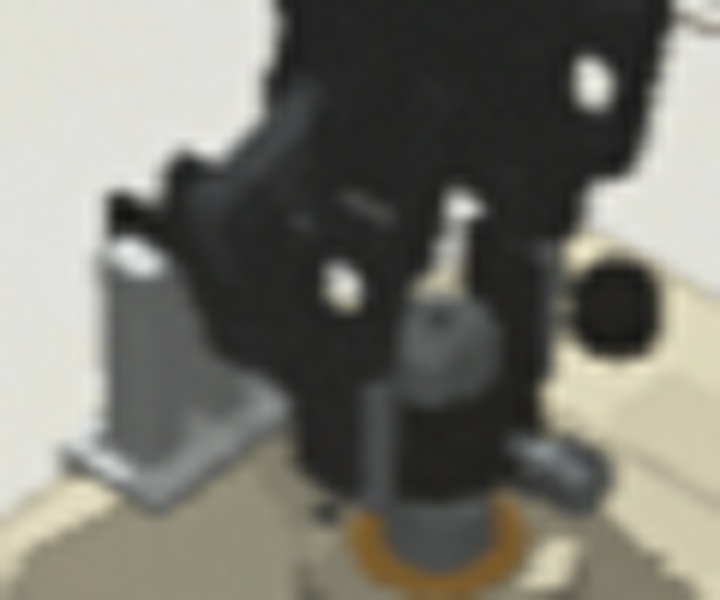

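View pics/t10c.png

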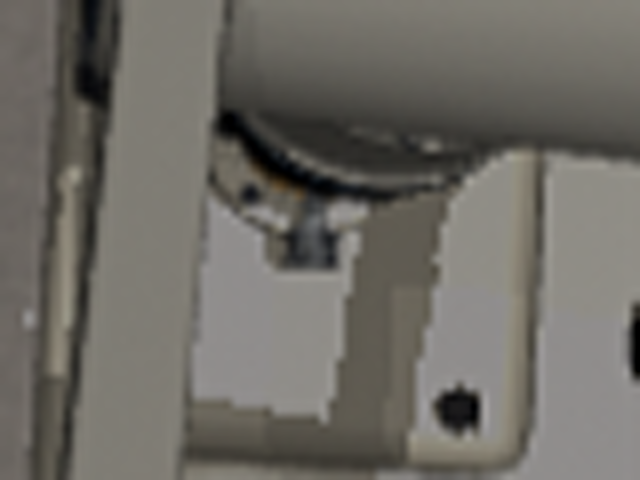

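```bash
python3 -m jog '[[0,0,0,0,0.03],[0,0,0,0,0.03],[0,0,0,0,0.03],[0,0,0,0,0.03],[0,0,0,0,0.03]]'; python3 -c "
from rig import bot
print(bot.close_job())"
```

```text
time: 18.8
eef_pos: [0.5712, -0.0889, 0.156]
ee_rot: [-1.246, -1.139, 1.145]
wrist_force: [-10.7, 1.6, 2.8]
width: 0.0434
the job is handed in; nothing more can be done
None
```

I turned the shaft, fitted the black collar and handed the job in at 18.8 s, with the collar still in the grip. No verdict is reported.

- **Shaft:** I pinched its top across the flat and turned it about 59° clockwise. A top picture afterwards shows the flat's edge square to the guide direction, to within about a degree by eye.
- **Collar:** I picked it off the bench at 80 N and lowered it over the shaft. Contact forces on the way down stayed near zero.
- **Tongue:** In the side picture it drops behind the front post's top, so I take it to be in the slot. The gripper hides the rear post. The near-zero side force fits the tongue being in the slot.
- **Height and level:** The collar's centre is at about z = 168 mm from the arm's pose, and the tool is tilted about 0.3°. The camera overlay put the collar perhaps 1–1.5 mm higher. I trusted the arm's value, so the height carries that doubt.
- **Screw pressed on the flat:** Contact came about 3 mm past the shaft axis I had worked out, where 2 mm was expected. That is within about 1 mm of error in the axis and the grip. The push was steady at about 10.7 N when I handed in.
- **Bystanders:** The eyepiece, bottle, screwdriver and the green and orange look-alikes were never touched. I did not re-measure where they stand at the end.

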